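# Slide a coin carrier home under the spring clips of its holder

## Task

Two microscope slide holders lie on the bench; in one the coin carrier is already home, in the other it still lies loose at the front of its recess, not yet under the spring clips. Press the fingertips down hard on the ribbed grip pad of that loose carrier and, keeping the pressure on, slide it along the recess until it has passed under both clips and is fully home against the end wall, then let go. Do not touch the coin, do not lift the carrier, and leave the other carrier and the things around where they are.

Things in the scene. Friction and masses are not known exactly. Their poses are not given: they have to be found in the camera images.
- holder: Holder of the loose carrier: dark metal plate 150 x 84 x 12 mm, fixed. Origin: centre of its underside; x points along the recess to the clips, the way to slide. Recess in its top: x -65 to +35 mm, 52 mm wide about y = 0, floor 6 mm and walls 12 mm above the bench, so the carrier's top is flush with the walls and its edges cannot be pushed. Clip bar and screws at x 58 to 72 mm, up to 24 mm high.
- holder_stop (a point): Middle of the recess's end wall, the stop: 35 mm ahead of the holder's origin, 12 mm above the bench (top edge of the wall). The carrier is home when its leading edge touches this wall.
- carrier: Loose carrier: white plastic plate 76 x 50 x 6 mm, about 36 g, slippery below (friction 0.2). Origin: centre of its underside; x along its length to the leading end. It starts 1 to 4 mm from the front wall (origin at holder x -26 to -23 mm), 20 to 23 mm short of home (origin at holder x = -3 mm). Its rear half, x -36 to -2 mm, is a flat grey ribbed rubber pad, 46 mm wide, friction 1.
- carrier_pad (a point): A good place to press: on the loose carrier's top face, on the grip pad, on its centre line, 24 mm behind its origin (14 mm from its rear edge); 12 mm above the bench.
- coin: Old brown coin, 20 mm in diameter, seated in the loose carrier and standing 2 mm out of its top; its axis is 11 mm ahead of the carrier's origin towards the clips, 35 mm ahead of carrier_pad. Not to be touched.
- clip_left (a joint): Left leaf-spring clip (holder y = +17 mm): steel strip 9 mm wide, 40 mm long, hinged at the clip bar, its upturned tip towards the carrier. Rad raised: 0 at rest, its nose (holder x = 24 mm) 3 mm above the recess floor; about 0.075 riding on the carrier, pressing with 2.5 N. The carrier edge lifts it: both clips together resist with about 8 N then, 1 N of drag after, so press with some 12 to 20 N.
- clip_right (a joint): Right leaf-spring clip of the same holder (holder y = -17 mm), otherwise like clip_left.
- holder2: The other holder, identical, also fixed, whose carrier is already home. Origin and axes as for holder.
- carrier2: The other carrier, identical, with its own coin, already home under the clips of holder2. Leave it there.
- jar: Glass jar with a black lid, 62 mm in diameter, 85 mm high, beyond the holders. Origin at the centre of its underside. Leave alone.
- pot: Small open white plastic pot, 68 mm in diameter, 45 mm high, to one side. Origin at the centre of its underside. Leave alone.
- dropper: Small amber bottle with black cap, 38 mm in diameter, 90 mm high, to one side. Origin at the centre of its underside. Leave alone.
- brush: Small wooden cleaning brush lying flat, about 155 mm long, 14 mm wide, 22 mm high, to one side. Origin on its underside near the middle. Leave alone.
There are look-alikes about, which are no part of the job. Leave any orange look-alike of the carrier alone. What is shaped like the holder but yellow is not meant.

How it is judged:
On the way:
1. the fingers press on the carrier (over 5 N) while both clips ride up onto it and it is not yet home (contact force between the fingers and carrier above 5 N and value of joint each of clip_left, clip_right above 0.05 rad and x of carrier in the frame of holder below -0.005 m), for 0.02 s.
At the end, for the whole second after the job is handed in: The loose carrier lies flat on the recess floor within 2 mm of the end wall, square in the recess, with both clips riding on it, at rest and released; the other carrier has not moved more than 4 mm (x of carrier in the frame of holder above -0.005 m and z of carrier in the frame of holder below 0.0075 m and angle between the x axis of carrier and the x axis of holder, either way round below 0.05 rad and value of joint each of clip_left, clip_right above 0.055 rad and linear speed of carrier below 0.01 m/s and distance of carrier2 from where it was at the start of the episode below 0.004 m); the robot touches nothing.
It fails at once if the carrier is lifted or tipped more than 3 mm off the recess floor (z of carrier in the frame of holder above 0.009 m or angle between carrier's own z axis and vertical above 0.12 rad).
It fails at once if the fingers touch the coin (contact force between the fingers and coin above 0.5 N).
It fails at once if the other carrier is moved more than 4 mm (distance of carrier2 from where it was at the start of the episode above 0.004 m).
It fails at once if the jar, pot, bottle or brush is moved more than 15 mm (distance of any of jar, pot, dropper, brush from where it was at the start of the episode above 0.015 m).
It also fails if it takes over 38 s, if anything falls off the work surface, if the arm or the gripper's body presses on something with over 40 N, if the wrist force passes 120 N, or if a joint passes its speed limit or range.

## Robot

A 6-joint arm with a two-finger parallel gripper is mounted at the origin on the work surface. World frame = base frame: x ahead of the robot, y to its left, z up, the work surface at z = 0. Lengths are in m, angles in rad, forces in N, time in s.
With the tool pointing down it reaches from about 0.35 to 0.775 m from the base axis. Payload 7.3 kg.
Tool frame: the origin (TCP) lies at the centre of the arm's flange, where the gripper is bolted on; the fingertips stand 178 mm ahead of it and the grasp point (between the pads) lies robot.pinch_z ahead of it (robot.pinch_z is the distance from the TCP to the grasp point, in m); x points along the fingers, z is the direction in which the jaws open and shut, and the axes are right-handed (so a half turn about x gives the same grasp; the last joint's range is limited). The gripper opens to 92 mm and grips with 3 to 60 N. Pads are 19 mm wide; open, the fingers measure 130 mm over their backs; the gripper's body (75 mm by 190 mm) begins 47 mm behind the grasp point.
Start: joints at [-1.45, 0.342, 1.524, -0, 1.275, -0.146], TCP at [0.138, -0.506, 0.405] pointing down, gripper open.
Joint ranges: [-2.53, 2.53], [-0.77, 2.02], [0.04, 2.7], [-1, 4.14], [0.28, 2.66], [-3.11, 3.11]. Speed limits (rad/s): [2.57, 2.57, 3.14, 3.14, 3.14, 3.14].

## Interface

Orientations are given as [roll, pitch, yaw] about the fixed x, y, z axes, in that order (R = Rz(yaw) Ry(pitch) Rx(roll)).
In Python, from cell import robot gives the robot as it stands.
- The arm moves only by the shell command python3 -m jog 'ROWS' [FORCE]. ROWS is JSON, a list of rows, each an object of numbers: "fingers": the closure, from 0 (fully open) to 1 (shut); "x", "y", "z": the shift along the tool's x, y, z in cm; "spin": the turn about the tool's x in degrees. A call has 1 to 5 rows; each row is the pose to reach, as a shift and turn from the pose commanded when the call began, along the tool's axes at that moment; what a row does not reach only later rows make up. A row lasts 1/8 s, in which the tool goes at most 62.5 mm and 10.7 degrees, less where a joint would pass 70% of its speed; a pose out of reach is approached as far as the arm can. A call with a gripper value outside its range is refused whole. The fingers move at their own pace and stop on an object; FORCE is the grip in N (left out, the last holds). Time passes only in rows, so rows that repeat a pose let the fingers close. It gives the time, the measured TCP pose, the force and the opening at its end, in the units of the state.
- robot.observe(): the state, without advancing time (a new reading comes with each control period).
- robot.read_camera(name): name is "side" or "top" or "wrist"; returns a dict with "color" (420x560x3 uint8, red, green, blue), "mtx" (3x3 intrinsics, pixels), "view" (4x4, takes a point from world to camera coordinates); the wrist camera has in their place "T_tool_cam" (4x4, takes a point from camera to tool coordinates, whose origin is the TCP and whose axes are the tool frame's). Camera axes: x right, y down, z forward; pixel columns grow to the right and rows downward; lengths in m; the calibration is good to about 2 mm. A picture is of the moment at which its call begins: read the wrist's pose just before it. There is no depth.
- robot.hand_in(): hands the job in, once; it reports no verdict.
Trained networks look in a picture, given as the dict that the camera call returned (one of the last four; its "shot" number tells which), for a name from the list of things; names that differ only in an ending like _2 or _b are one class to them, and where a whole thing is asked for, a point or a joint stands for the part that bears it (a point fixed in the world has none). Each returns a list of dicts, best first, with "conf" (0 to 1); they miss things now and then, are a little off and sometimes report something else, mostly with a low value. They report only what shows in the picture. A call takes as long as a camera call. They do not tell look-alikes from the thing itself.
- robot.look_for(target, picture): "xy" ([column, row] in pixels, amid what is visible of it).
The state is a dict: "time": time; "qpos": joint angles; "qvel": joint speeds; "joint_efforts": joint torques, N m; "tool_pos": TCP position; "tool_rot": TCP orientation; "contact_force": force on the tool from outside, world axes, zero at the start; "torque": the same for the moment, N m; "opening": finger opening in m.
Only numpy, scipy, OpenCV 4.12 (cv2) and the standard library are available. Lean on these libraries where they do the work, as an engineer would, in place of code of your own. Each camera call takes 0.05 s, during which the arm holds its last target. There are 200 camera calls.

## Working session

There is one attempt and no reset: what is moved stays moved. The work goes in short steps, Python scripts to look and compute and a shell command to move; the robot and the scene stay as the last step left them, time stands still between calls to the robot, and variables do not carry over. Pictures are saved under pics/ and viewed, on a budget of 10 in all, crops included, one or two more only if the job needs it, and the job is handed in when it is done.

```bash
mkdir -p pics; ls
python3 - <<'E'
from cell import robot
import cv2,numpy as np
o=robot.observe();print(o['tool_pos'],o['tool_rot'],o['opening'],robot.pinch_z,o['time'])
for n in ['top','side']:
    p=robot.read_camera(n);cv2.imwrite(f'pics/{n}0.png',p['color'][...,::-1])
    print(n,p['mtx'].tolist(),p['view'].round(4).tolist())
    for t in ['holder','carrier','coin','carrier_pad','clip_left','jar','pot','dropper','brush']:
        print(t,[(np.round(d['xy']).tolist(),round(d['conf'],2)) for d in robot.look_for(t,p)][:4])
E
```

```text
pics
[ 0.13841298 -0.5062893   0.40405769] [2.99309312 1.56926532 1.6890703 ] 0.09175188451425476 0.1592 0.0
top [[398.7305155503393, 0.0, 278.37471652690164], [0.0, 398.7305155503393, 202.82978691624066], [0.0, 0.0, 1.0]] [[-0.0182, -0.9998, 0.0013, 0.0207], [-0.9935, 0.018, -0.1124, 0.5432], [0.1123, -0.0034, -0.9937, 0.8689], [0.0, 0.0, 0.0, 1.0]]
holder [([402.0, 323.0], 0.84), ([221.0, 206.0], 0.73), ([345.0, 189.0], 0.64)]
carrier [([219.0, 216.0], 0.92), ([274.0, 195.0], 0.82), ([336.0, 202.0], 0.56)]
coin [([303.0, 101.0], 0.63), ([336.0, 200.0], 0.42)]
carrier_pad [([338.0, 202.0], 0.9), ([275.0, 194.0], 0.78), ([120.0, 135.0], 0.35)]
clip_left [([341.0, 174.0], 0.61), ([406.0, 298.0], 0.42)]
jar []
pot [([442.0, 170.0], 0.67)]
dropper [([122.0, 135.0], 0.58)]
brush [([124.0, 216.0], 0.87), ([340.0, 198.0], 0.64)]
side [[432.0467260730956, 0.0, 276.6501017926391], [0.0, 432.0467260730956, 212.30964563986757], [0.0, 0.0, 1.0]] [[-0.9671, -0.2545, 0.0032, 0.5203], [-0.1897, 0.7122, -0.6758, 0.1166], [0.1698, -0.6542, -0.7371, 1.0188], [0.0, 0.0, 0.0, 1.0]]
holder [([254.0, 267.0], 0.95), ([272.0, 176.0], 0.88), ([385.0, 164.0], 0.63)]
carrier [([269.0, 265.0], 0.67), ([288.0, 181.0], 0.59), ([261.0, 170.0], 0.59), ([263.0, 219.0], 0.57)]
coin []
carrier_pad [([289.0, 181.0], 0.87), ([260.0, 217.0], 0.81)]
clip_left [([376.0, 161.0], 0.59)]
jar [([194.0, 182.0], 0.77)]
pot [([280.0, 123.0], 0.77)]
dropper [([144.0, 320.0], 0.82)]
brush [([246.0, 353.0], 0.66)]
```

View pics/top0.png

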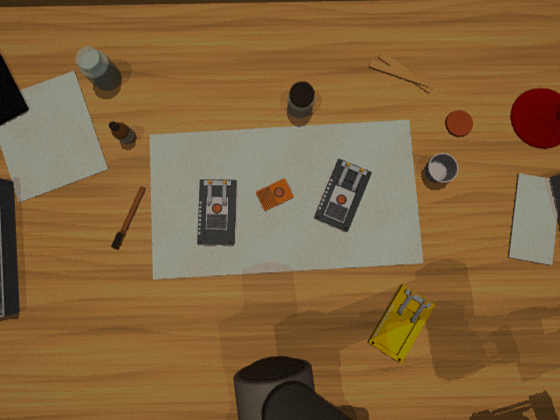

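The top view shows dark holders at (217,212) and (343,195), an orange look-alike at (275,195), and a yellow one at (402,323). I'll zoom in on the two dark holders.

Run:
```python
import cv2,numpy as np
a=cv2.imread('pics/top0.png')
c=[cv2.resize(a[y:y+80,x:x+76],None,fx=5,fy=5,interpolation=cv2.INTER_CUBIC) for x,y in((180,170),(305,153))]
cv2.imwrite('pics/z.png',cv2.convertScaleAbs(np.hstack(c),alpha=1.6))
```

```text
(no output)
```

View pics/z.png

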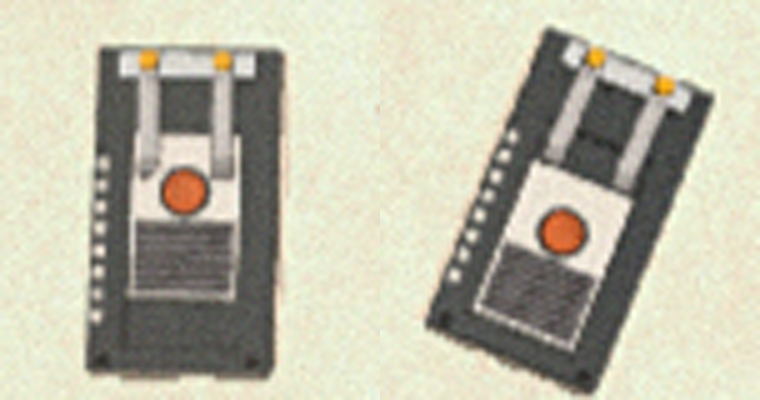

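The right holder (343,195) has the loose carrier: there is a gap before its end wall and the clips are not on it. In the left one the carrier is home.

```bash
cat > h.py <<'E'
import numpy as np
from scipy.spatial.transform import Rotation as R
def ray(mtx,view,uv,z):
    V=np.array(view);c=-V[:3,:3].T@V[:3,3]
    d=V[:3,:3].T@np.linalg.solve(mtx,[uv[0],uv[1],1.]);return c+d*(z-c[2])/d[2]
def tool(o):
    T=np.eye(4);T[:3,:3]=R.from_euler('xyz',o['tool_rot']).as_matrix();T[:3,3]=o['tool_pos'];return T
def plan(o,P,yaw,tipz):
    # shift in tool axes (cm) so fingertip is over P at tipz; spin so tool z is perpendicular to yaw
    T=tool(o);tgt=np.array([P[0],P[1],tipz+.178])
    print('shift cm',(T[:3,:3].T@(tgt-T[:3,3])*100).round(2),'tool z',T[:3,2].round(3),'x',T[:3,0].round(3))
    for s in (1,-1):
        t=s*np.array([-np.sin(yaw),np.cos(yaw),0]);a=np.arctan2(np.cross(T[:3,2],t)@T[:3,0],T[:3,2]@t)
        print('spin',np.degrees(a).round(1))
E
python3 - <<'E'
from h import *
from cell import robot
p=robot.read_camera('top');o=robot.observe()
f=lambda u,v,z:ray(p['mtx'],p['view'],(305+(u-380)/5,153+v/5),z)
H=[f(*q,.012) for q in((548,28),(714,95),(427,325),(595,393))]
C=[f(*q,.012) for q in((537,160),(632,200),(475,308),(575,350))]
for n,q in(('H',H),('C',C)):
    x=(q[0]+q[1]-q[2]-q[3])[:2]/2
    print(n,np.mean(q,0).round(4),'len',np.linalg.norm(x),'wid',np.linalg.norm(q[0]-q[1]),np.linalg.norm(q[2]-q[3]),'yaw',np.arctan2(x[1],x[0]))
    yaw=np.arctan2(x[1],x[0])
    if n=='H':yh=yaw
print('coin',f(562,230,.014))
c=np.mean(C,0);P=c[:2]-.024*np.array([np.cos(yh),np.sin(yh)]);print('pad',P)
plan(o,P,yh,.16)
print('q',o['qpos'])
E
```

```text
H [ 0.5615 -0.1393  0.012 ] len 0.1501878413894699 wid 0.08293530788878567 0.08255610893809594 yaw -0.41436972836155855
C [ 0.5407 -0.131   0.012 ] len 0.07473318955889376 wid 0.04742648623867159 0.049480618546962486 yaw -0.41106418847983245
coin [ 0.55157147 -0.13434583  0.014     ]
pad [ 0.51869749 -0.12129894]
shift cm [  6.67  46.83 -27.13] tool z [ 0.264 -0.965  0.   ] x [ 0. -0. -1.]
spin -141.0
spin 39.0
q [-1.44998946e+00  3.41958049e-01  1.52407944e+00  7.51613441e-06
  1.27536884e+00 -1.46002416e-01]
```

```bash
python3 -m jog '[{"fingers":1,"x":0,"y":5,"z":-3,"spin":8},{"fingers":1,"x":0,"y":10,"z":-6,"spin":16},{"fingers":1,"x":0,"y":15,"z":-9,"spin":24},{"fingers":1,"x":0,"y":20,"z":-12,"spin":32},{"fingers":1,"x":0,"y":24,"z":-14,"spin":39}]' 10
python3 - <<'E'
from h import *
from cell import robot
plan(robot.observe(),[.5187,-.1213],-.4144,.16)
E
```

```text
time: 1.68
tool_pos: [0.3341, -0.3062, 0.405]
tool_rot: [1.327, 1.57, -0.661]
contact_force: [0.5, -0.5, 0.6]
opening: 0.0462
shift cm [  6.7    9.37 -24.39] tool z [-0.405 -0.914  0.   ] x [ 0. -0. -1.]
spin 179.8
spin -0.2
```

```bash
python3 -m jog '[{"fingers":1,"x":1.3,"y":1.9,"z":-4.9},{"fingers":1,"x":2.6,"y":3.8,"z":-9.8},{"fingers":1,"x":4,"y":5.7,"z":-14.7},{"fingers":1,"x":5.4,"y":7.6,"z":-19.6},{"fingers":1,"x":6.7,"y":9.4,"z":-24.4}]' 10
python3 -m jog '[{"fingers":1},{"fingers":1}]'
python3 - <<'E'
from h import *
from cell import robot
import cv2
o=robot.observe();plan(o,[.5187,-.1213],-.4144,.16);p=robot.read_camera('wrist')
print(o['tool_pos'],o['tool_rot'],o['opening'],o['contact_force'])
cv2.imwrite('pics/w1.png',p['color'][...,::-1])
V=np.linalg.inv(tool(o)@p['T_tool_cam']);np.savez('w1.npz',V=V,m=p['mtx'])
for n in('carrier','carrier_pad','coin','holder'):print(n,[(np.round(d['xy']).tolist(),round(d['conf'],2),ray(p['mtx'],V,d['xy'],.012).round(4)) for d in robot.look_for(n,p)][:3])
E
```

```text
shift cm [  6.7    9.37 -24.39] tool z [-0.405 -0.914  0.   ] x [ 0. -0. -1.]
spin 179.8
spin -0.2
[ 0.33414558 -0.3062377   0.40499716] [ 1.32694625  1.57021613 -0.66109126] 0.04623134371283916 [ 0.48999253 -0.45452015  0.61951119]
carrier [([30.0, 62.0], 0.93, array([ 0.5403, -0.1313,  0.012 ]))]
carrier_pad [([26.0, 59.0], 0.86, array([ 0.5443, -0.1287,  0.012 ]))]
coin [([22.0, 52.0], 0.59, array([ 0.5514, -0.1292,  0.012 ]))]
holder [([262.0, 229.0], 0.92, array([ 0.2874, -0.2683,  0.012 ])), ([56.0, 57.0], 0.91, array([ 0.5338, -0.1573,  0.012 ]))]$[0]: bad value
$[0]: bad value
```

View pics/w1.png

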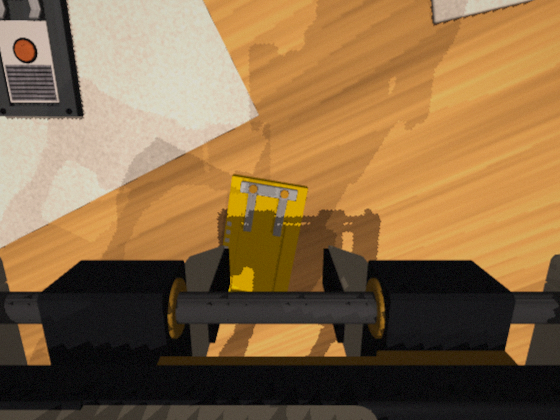

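The moves were refused, so the wrist is still over the yellow holder, with the target at top left (25,60). Rows may need every key, so I'll retry that way.

```bash
python3 -m jog '[{"fingers":1,"x":1.3,"y":1.9,"z":-4.9,"spin":0},{"fingers":1,"x":2.6,"y":3.8,"z":-9.8,"spin":0},{"fingers":1,"x":4,"y":5.7,"z":-14.7,"spin":0},{"fingers":1,"x":5.4,"y":7.6,"z":-19.6,"spin":0},{"fingers":1,"x":6.7,"y":9.4,"z":-24.4,"spin":0}]' 10 && python3 -m jog '[{"fingers":1,"x":6.7,"y":9.4,"z":-24.4,"spin":0}]' --help 2>/dev/null | head -3
python3 - <<'E'
from h import *
from cell import robot
import cv2
o=robot.observe();plan(o,[.5187,-.1213],-.4144,.16);p=robot.read_camera('wrist')
print(o['tool_pos'],o['tool_rot'],o['opening'],o['contact_force'],o['time'])
cv2.imwrite('pics/w2.png',p['color'][...,::-1])
V=np.linalg.inv(tool(o)@p['T_tool_cam']);np.savez('w2.npz',V=V,m=p['mtx'])
for n in('carrier','carrier_pad','coin','holder'):print(n,[(np.round(d['xy']).tolist(),round(d['conf'],2),ray(p['mtx'],V,d['xy'],.012).round(4)) for d in robot.look_for(n,p)][:3])
E
```

```text
time: 2.55
tool_pos: [0.518, -0.1229, 0.3372]
tool_rot: [0.484, 1.57, -1.502]
contact_force: [-0.5, -0.4, -0.6]
opening: 0.0004
shift cm [-0.08 -0.   -0.18] tool z [-0.403 -0.915  0.   ] x [ 0.    -0.001 -1.   ]
spin 180.0
spin -0.0
[ 0.5180171  -0.12292354  0.33716015] [ 0.48367737  1.57027307 -1.50234186] 0.00035011702496996506 [-0.5095132  -0.37292676 -0.55641214] 2.55
carrier [([112.0, 203.0], 0.92, array([0.5699, 0.0162, 0.012 ])), ([19.0, 283.0], 0.84, array([0.5365, 0.1415, 0.012 ])), ([271.0, 164.0], 0.67, array([ 0.5442, -0.1306,  0.012 ]))]
carrier_pad [([267.0, 163.0], 0.89, array([ 0.5464, -0.1277,  0.012 ])), ([113.0, 203.0], 0.89, array([0.5693, 0.0155, 0.012 ]))]
coin [([266.0, 158.0], 0.7, array([ 0.5505, -0.1286,  0.012 ])), ([119.0, 195.0], 0.56, array([0.5739, 0.0064, 0.012 ]))]
holder [([485.0, 340.0], 0.94, array([ 0.2899, -0.2575,  0.012 ])), ([33.0, 276.0], 0.76, array([0.5372, 0.1249, 0.012 ])), ([269.0, 102.0], 0.61, array([ 0.5922, -0.1497,  0.012 ]))]
```

View pics/w2.png

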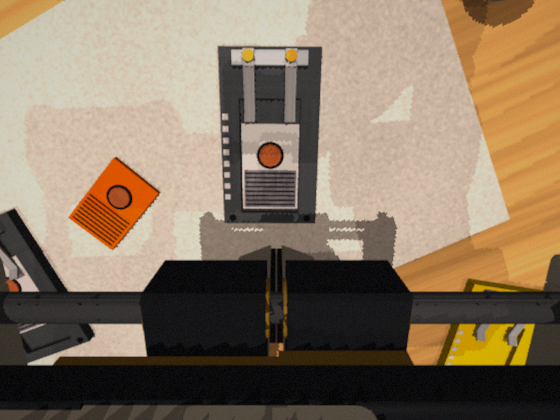

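Wrist view: the target holder is upright in the image. The coin is at (270,155), the carrier spans roughly (242..299, 124..211), and the fingers are shut.

Run:
```python
from h import *
from cell import robot
d=np.load('w2.npz');f=lambda u,v,z=.012:ray(d['m'],d['V'],(u,v),z)[:2]
H=[f(*q) for q in((220,47),(321,47),(224,222),(316,222))]
C=[f(*q) for q in((243,124),(299,124),(242,210),(298,210))]
for n,q in(('H',H),('C',C)):
    x=(q[0]+q[1]-q[2]-q[3])/2;print(n,np.mean(q,0).round(4),np.linalg.norm(x).round(4),np.linalg.norm(q[0]-q[1]).round(4),np.linalg.norm(q[2]-q[3]).round(4),np.arctan2(x[1],x[0]))
c=np.array(f(270,155,.014));u=np.array([np.cos(.4144),-np.sin(.4144)])
print('coin',c,'pad from coin',c-.035*u,'from C',np.mean(C,0)-.024*u)
```

```text
H [ 0.5629 -0.1379] 0.148 0.081 0.0848 -0.4226913735542676
C [ 0.5407 -0.1282] 0.0764 0.0476 0.0511 -0.4311174776546222
coin [ 0.55191588 -0.13276196] pad from coin [ 0.51987835 -0.11866953] from C [ 0.51868993 -0.11849942]
```

```bash
python3 -m jog '[{"fingers":1,"x":4,"y":0,"z":-0.3,"spin":-0.2},{"fingers":1,"x":8,"y":0,"z":-0.3,"spin":-0.2},{"fingers":1,"x":11.5,"y":0,"z":-0.3,"spin":-0.2},{"fingers":1,"x":13.8,"y":0,"z":-0.3,"spin":-0.2},{"fingers":1,"x":13.8,"y":0,"z":-0.3,"spin":-0.2}]' 20
python3 - <<'E'
from h import *
from cell import robot
import cv2
o=robot.observe();plan(o,[.519,-.120],-.417,.012)
for n in('wrist','side'):
  p=robot.read_camera(n);cv2.imwrite(f'pics/{n}3.png',p['color'][...,::-1])
a=cv2.imread('pics/wrist3.png');b=cv2.imread('pics/side3.png')
b=cv2.resize(b[130:235,180:320],(560,420),interpolation=cv2.INTER_CUBIC)
cv2.imwrite('pics/m3.png',cv2.convertScaleAbs(cv2.resize(np.hstack([a,b]),(800,300)),alpha=1.5))
E
```

```text
time: 3.42
tool_pos: [0.5173, -0.1214, 0.1988]
tool_rot: [-1.424, 1.568, 2.876]
contact_force: [-0.2, 0.3, 0.6]
opening: 0.0004
shift cm [ 0.88  0.1  -0.19] tool z [-0.401 -0.916  0.   ] x [-0.003  0.001 -1.   ]
spin -179.8
spin 0.2
```

View pics/m3.png

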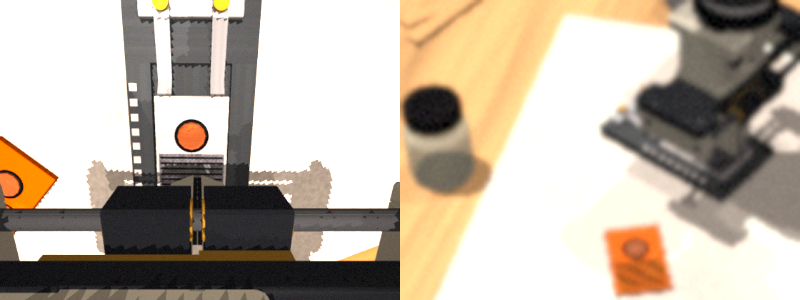

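The wrist view shows the carrier still at the front, with its centre line 3 mm or so left of the fingers. I'll correct that by shifting along -z and then descend in small steps.

```bash
python3 -m jog '[{"fingers":1,"x":0,"y":0.1,"z":-0.25,"spin":0},{"fingers":1,"x":0.4,"y":0.1,"z":-0.25,"spin":0},{"fingers":1,"x":0.6,"y":0.1,"z":-0.25,"spin":0},{"fingers":1,"x":0.8,"y":0.1,"z":-0.25,"spin":0}]' 20; python3 -m jog '[{"fingers":1,"x":0.1,"y":0,"z":0,"spin":0}]';python3 -m jog '[{"fingers":1,"x":0.1,"y":0,"z":0,"spin":0}]'
```

```text
time: 4.03
tool_pos: [0.5204, -0.1178, 0.1916]
tool_rot: [0.632, 1.571, -1.349]
contact_force: [0.4, 0.7, 0.5]
opening: 0.0006
time: 4.15
tool_pos: [0.5203, -0.1178, 0.1905]
tool_rot: [-1.125, 1.571, -3.106]
contact_force: [0.4, -0.3, -0.0]
opening: 0.0006
time: 4.28
tool_pos: [0.5205, -0.1179, 0.1902]
tool_rot: [1.469, 1.57, -0.512]
contact_force: [-1.6, 0.8, 10.9]
opening: 0.0008
```

```bash
python3 -m jog '[{"fingers":1,"x":0.03,"y":0,"z":0,"spin":0},{"fingers":1,"x":0.03,"y":0,"z":0,"spin":0}]'
```

```text
time: 4.53
tool_pos: [0.5206, -0.118, 0.1903]
tool_rot: [1.578, 1.569, -0.403]
contact_force: [-1.4, 1.0, 7.2]
opening: 0.0006
```

```bash
python3 -m jog '[{"fingers":1,"x":0.1,"y":0,"z":0,"spin":0},{"fingers":1,"x":0.1,"y":0,"z":0,"spin":0}]'
```

```text
time: 4.78
tool_pos: [0.5209, -0.1181, 0.1902]
tool_rot: [1.589, 1.568, -0.392]
contact_force: [-1.6, 0.4, 14.4]
opening: 0.0007
```

```bash
python3 -m jog '[{"fingers":1,"x":0.06,"y":0,"z":0,"spin":0},{"fingers":1,"x":0.06,"y":0.2,"z":0,"spin":0},{"fingers":1,"x":0.06,"y":0.4,"z":0,"spin":0},{"fingers":1,"x":0.06,"y":0.6,"z":0,"spin":0},{"fingers":1,"x":0.06,"y":0.8,"z":0,"spin":0}]'
python3 - <<'E'
from h import *
from cell import robot
import cv2
p=robot.read_camera('wrist');cv2.imwrite('pics/w4.png',p['color'][...,::-1])
E
```

```text
time: 5.4
tool_pos: [0.5272, -0.1207, 0.1901]
tool_rot: [-1.542, 1.57, 2.76]
contact_force: [-10.5, 4.6, 24.9]
opening: 0.0005
```

View pics/w4.png

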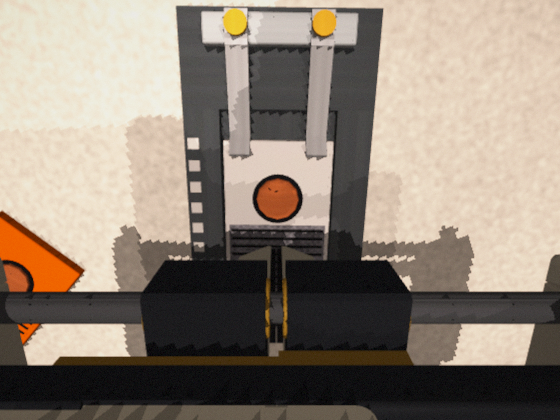

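The carrier has followed by about 7 mm, and its edge (row 142) is reaching the clip tips. The horizontal force of 11 N is the clips starting to lift. I'll continue.

```bash
python3 -m jog '[{"fingers":1,"x":0,"y":0.15,"z":0,"spin":0},{"fingers":1,"x":0,"y":0.3,"z":0,"spin":0},{"fingers":1,"x":0,"y":0.45,"z":0,"spin":0},{"fingers":1,"x":0,"y":0.6,"z":0,"spin":0}]'; python3 -m jog '[{"fingers":1,"x":0,"y":0.1,"z":0,"spin":0},{"fingers":1,"x":0,"y":0.2,"z":0,"spin":0},{"fingers":1,"x":0,"y":0.3,"z":0,"spin":0}]'
python3 - <<'E'
from h import *
from cell import robot
import cv2
p=robot.read_camera('wrist');cv2.imwrite('pics/w5.png',p['color'][...,::-1])
E
```

```text
time: 5.95
tool_pos: [0.5329, -0.1231, 0.1902]
tool_rot: [1.638, 1.57, -0.343]
contact_force: [-5.3, 3.3, 20.2]
opening: 0.0007
time: 6.32
tool_pos: [0.5362, -0.1246, 0.1901]
tool_rot: [1.612, 1.569, -0.369]
contact_force: [-5.7, 2.8, 21.0]
opening: 0.0004
```

View pics/w5.png

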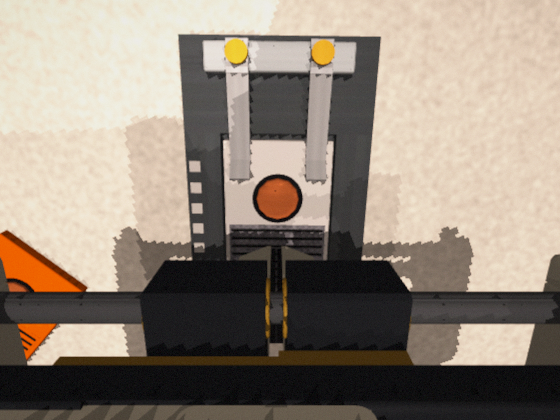

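The clips now ride on the carrier, and a gap of about 3 mm remains (rows 135–142). I'll push until the force shows the stop.

```bash
python3 -m jog '[{"fingers":1,"x":0,"y":0.1,"z":0,"spin":0},{"fingers":1,"x":0,"y":0.2,"z":0,"spin":0},{"fingers":1,"x":0,"y":0.3,"z":0,"spin":0}]';  python3 -m jog '[{"fingers":1,"x":0,"y":0.1,"z":0,"spin":0},{"fingers":1,"x":0,"y":0.2,"z":0,"spin":0}]'
```

```text
time: 6.75
tool_pos: [0.5389, -0.1258, 0.1902]
tool_rot: [1.604, 1.569, -0.377]
contact_force: [-5.9, 3.0, 20.3]
opening: 0.0002
time: 7.0
tool_pos: [0.5397, -0.1261, 0.1901]
tool_rot: [-1.521, 1.569, 2.781]
contact_force: [-13.1, 4.6, 26.9]
opening: 0.0001
```

The stop is reached: the motion stalls at 20.6 mm and the horizontal force rises to 14 N. I'll nudge once more, then lift straight up.

```bash
python3 -m jog '[{"fingers":1,"x":0,"y":0.1,"z":0,"spin":0},{"fingers":1,"x":0,"y":0.1,"z":0,"spin":0}]';  python3 -m jog '[{"fingers":1,"x":-0.5,"y":-0.1,"z":0,"spin":0},{"fingers":1,"x":-3,"y":-0.1,"z":0,"spin":0},{"fingers":1,"x":-7,"y":-0.1,"z":0,"spin":0},{"fingers":1,"x":-12,"y":-4,"z":0,"spin":0},{"fingers":1,"x":-12,"y":-4,"z":0,"spin":0}]'
python3 - <<'E'
from cell import robot
import cv2
p=robot.read_camera('wrist');cv2.imwrite('pics/w6.png',cv2.resize(p['color'][0:240,150:420,::-1],None,fx=2.4,fy=2.4,interpolation=cv2.INTER_CUBIC))
E
```

```text
time: 7.25
tool_pos: [0.5401, -0.1262, 0.1901]
tool_rot: [-1.515, 1.567, 2.787]
contact_force: [-13.0, 5.7, 28.7]
opening: 0.0004
time: 7.88
tool_pos: [0.5042, -0.1106, 0.3112]
tool_rot: [1.608, 1.565, -0.373]
contact_force: [1.0, -0.1, 0.2]
opening: 0.0001
```

View pics/w6.png

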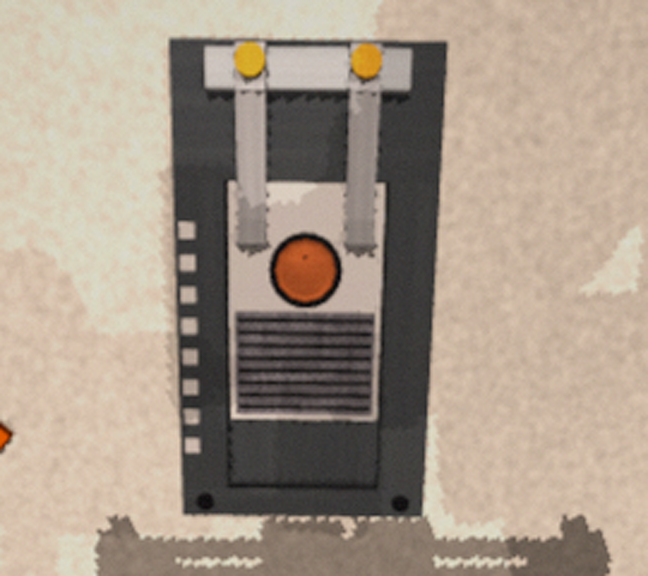

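The carrier is home: its leading edge sits flush on the end wall (row 182), it is square in the recess, and both clips are on it. The robot is clear.

```bash
python3 -c "
from cell import robot
print(robot.hand_in())"
```

```text
the job is handed in; nothing more can be done
None
```

The loose carrier, in the right-hand dark holder, is home against the end wall, and I handed the job in at about 8 s of the 38 s allowed. No verdict was returned.

I closed the fingers, pressed on the grip pad and slid the carrier along the recess, pressing with about 14 N at the start and 20–29 N on the way. That was above the suggested 12–20 N, because the force rose as the clips lifted and again at the stop.

**Checks that passed:**
- Fingertip travel stalled at about 21 mm, and the horizontal force rose to 14 N, as expected at the stop.
- The last wrist picture shows the leading edge flush with the end wall, the carrier square in the recess and both clips riding on it. No gap is visible.
- The robot was well clear, with its contact-force reading near zero. The fingers stayed behind the coin throughout.

**What failed or was not checked:**
- Two moves were refused because the rows lacked the `spin` key. I sent the first again with every key, and nothing moved in the meantime.
- The top and wrist cameras disagreed by about 2–3 mm on where to press. I used a point between the two.
- I did not photograph the other carrier, jar, pot, bottle or brush again at the end. The arm did not go near them.

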